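# Lock the microscope stage at loading height and load the slide tray

## Robot

A 6-joint arm with a two-finger parallel gripper is mounted at the origin on the work surface. World frame = base frame: x ahead of the robot, y to its left, z up, the work surface at z = 0. Lengths are in m, angles in degrees, forces in N, time in s.
With the tool pointing down it reaches from about 0.325 to 0.775 m from the base axis. Payload 5.5 kg.
Tool frame: the origin (TCP) lies between the finger pads; the fingertips stand 22 mm ahead of it and the grasp point (between the pads) lies 3 mm ahead of it; z points along the fingers, y is the direction in which the jaws open and shut (so a half turn about z gives the same grasp; the last joint's range is limited). The gripper opens to 85 mm and grips with 20 to 120 N. Pads are 22 mm wide; open, the fingers measure 114 mm over their backs; the gripper's body (76 mm by 85 mm) begins 54 mm behind the grasp point. The pads swing forward as they close: fully open they stand 13 mm farther back than shut.
Start: joints at [65.965, 5.22, 70.514, -0, 104.267, -3.249], TCP at [0.213, 0.561, 0.253] pointing down, gripper open.
Joint ranges: [-164.24, 164.24], [-49.07, 125.15], [9.68, 141.18], [-86.29, 266.29], [3.28, 154.24], [-151.56, 151.56]. Speed limits (degrees/s): [147.25, 147.25, 172.46, 180, 180, 180].

## Interface

Orientations are given as a 3x3 rotation matrix whose columns are the frame's x, y, z axes.
In Python, from cell import r, solver, sensors, optics, workorder gives the robot as it stands. Calls block until the motion is done:
- r.reach(position, orientation): joint-space move of the TCP to a pose.
- r.move_l(position, orientation=None, vel=0.15): straight line of the TCP; orientation=None keeps the orientation; vel is the mean speed in m/s.
- r.move_joints(angles): joint-space move.
- r.grip(opening, squeeze=None): opening from 0.0 (shut) to 1.0 (fully open); squeeze is the grip in N (None keeps the last); returns when the fingers have stopped.
- r.pause(seconds).
- solver.solve_ik(position, orientation): joint angles nearest the present ones, or None.
- sensors.get_obs(): the state.
- optics.read_camera(name): name is "scene" or "top"; returns (picture, depth): 384x512x3 uint8, red, green, blue; 384x512 float32, m along the optical axis (not along the pixel's ray), 0 where there is no reading.
- optics.camera_info(name): a dict with "intrinsics" (3x3 intrinsics, pixels), "k1" (the pictures are not rectified: a ray, as slopes to the right and down, at radius r is drawn at 1 + k1 r^2 times it, then the intrinsics apply), "extrinsics" (4x4, takes a point from world to camera coordinates). Camera axes: x right, y down, z forward; pixel columns grow to the right and rows downward; lengths in m; the calibration is good to about 2 mm. A picture is of the moment at which its call begins. camera_info takes no time and is no camera call.
A pose or a line that the arm cannot do raises r.MotionError and nothing moves.
- workorder.hand_in(): hands the job in, once; it reports no verdict.
Trained networks look in the newest picture that a camera, given by its name, has taken for a name from the list of things; names that differ only in an ending like _2 or _b are one class to them, and where a whole thing is asked for, a point or a joint stands for the part that bears it (a point fixed in the world has none). Each returns a list of dicts, best first, with "p" (0 to 1); they miss things now and then, are a little off and sometimes report something else, mostly with a low value. They report only what shows in the picture. A call takes as long as a camera call.
- optics.boxes_of(camera, thing): "point" ([row, column] in pixels, amid what is visible of it).
- optics.pinpoint(camera, thing): "point" ([row, column] in pixels: a listed point, or the origin of a listed thing).
The state is a dict: "time_s": time; "joint_positions": joint angles; "qd": joint speeds; "joint_efforts": joint torques, N m; "eef_pos": TCP position; "tool_rot": TCP orientation; "contact_force": force on the tool from outside, world axes, zero at the start; "wrist_torque": the same for the moment, N m; "grip_width": opening from 0.0 (shut) to 1.0 (fully open).
Only numpy, scipy, OpenCV 4.12 (cv2) and the standard library are available. Lean on these libraries where they do the work, as an engineer would, in place of code of your own. Each camera call takes 0.05 s, during which the arm holds its last target.

## Task

The microscope stage stands too high: wind the crank of its castle nut clockwise, more than one whole turn, until the stage is level with the loading ledge and the nut's slot lines up with the pin channel and the post's cross hole, with the crank pointing straight towards the base plate's near edge. Then push the locking pin fully home through nut and post until its red tab meets the two stop posts, and swing the yellow keeper shut behind the tab. Only then slide the slide tray off the ledge onto the stage up against the end stop, keeping it flat and without lifting it, leaving the bottle, the jar and the green bin where they are.

Things in the scene. Friction and masses are not known exactly. Their poses are not given: they have to be found in the camera images.
- stand: White base plate 310 (x) x 390 (y) x 15 mm, fixed. Origin: on the table, on the axis of the upright threaded post; x from the post to the tray lane (away from the robot), y along the pin channel, z up. The plate spans x -80 to 230, y -170 to 220. Offsets in the other entries are in this frame, in mm. Post: radius 14, top z 106, cross hole along y (18 wide, z 61 to 83).
- channel_stop (a point): Middle, at x 0, y 75, z 84, between the stop faces of two steel stop posts (x 7 to 17 either side, top z 95) at the nut end of the pin channel. Channel: grey, fixed, along y from 68 to 212, 34 wide outside, 14 inside, floor z 65, wall tops z 74.
- ledge_top (a point): Centre of the top face of the fixed aluminium loading ledge, at x 120, y -102, z 60; 88 (x) x 108 (y) mm, side rails 10 high and 76 apart; open at both ends. The stage begins 3 mm beyond its +y end.
- nut (a joint): Nut's turn about the post, rad, many turns, + is counterclockwise from above. 10 mm up per + turn (stage too), down clockwise. 0 = lined up: stage level with ledge, slot along the channel, crank to -x of the stand (robot side). Half a turn off, the height is 5 mm wrong. Starts at 6.9 to 11.6 (1.1 to 1.85 turns high); winds down past 0 (to -4.7); stays where left; takes 2 to 3 N at the crank.
- nut_top (a point): On the post axis at the castle's top (z 83 when the nut reads 0, moves with it). Brass castle nut 54 mm across, 26 high, with a slot 17 wide, open at the top, across it; below it a round steel flange of radius 62, top 26 mm lower than this point, with white marks in line with the slot.
- crank_top (a point): Centre of the top of the upright black crank handle on the flange: 48 mm from the nut's axis, 20 to 22 mm in diameter, 66 mm high, sleeve spins freely. Top at z 128 when the nut reads 0, up to 18.5 mm higher at the start. The castle's top is 45 mm lower than the handle's.
- stage_top (a point): Centre of the top face of the black stage plate, 88 (x) x 90 (y) mm, at x 120, y 0; its z is 59 when the nut reads 0 (1 mm below the ledge). Side rails 80 apart, 9 high. The aluminium end stop at its +y end stands 14 mm above the plate, face at y 45.
- pin_tab (a point): Centre of the red upright tab, 34 (x) x 10 (y) x 40 high, of the locking pin: a loose 160 g steel bar 12 x 12, 120 long, lying along y in the channel, narrower tip towards the nut, tab at the other end. The tab centre is 30 above the pin's underside, its top at z 117. Starts at about y 190 to 205; fully home it is at y 80 (x 0, z 95).
- pin_tip (a point): Centre of the pin's tip end face, 115 mm from the tab centre towards -y and 24 mm lower; fully home it is at y -35.
- keeper (a joint): Yellow arm on an upright pivot at x 55, y 105, rad, grows clockwise from above. 0 = shut, lying along -x across the channel behind the tab (stops at -0.02); 1.55 to 1.8 at the start = open, pointing roughly along +y, clear of the pin. Arm 12 wide, z 80 to 88, 70 mm from pivot to peg. Stays where left; takes about 1 N.
- keeper_peg (a point): Centre of the top (z 118) of the upright black peg at the keeper's free end, 14 mm in diameter, 70 mm from the pivot, 36 mm high.
- tray_mid (a point): Centre (half-way up) of the loose blue slide tray, 70 (x) x 80 (y) x 28 high, about 180 g, axes like the stand's, standing on the ledge between the rails. Starts at about y -110 to -95; against the end stop it is at y 5.
- reagent_mid (a point): Bystander: white bottle with blue cap, 48 mm in diameter, 100 mm high; the point is half-way up.
- jar_mid (a point): Bystander: amber jar with orange lid, 56 mm in diameter, 75 mm high; half-way up.
- bin_mid (a point): Bystander: open green bin 55 x 70 x 45 mm; half-way up.

How it is judged:
By the outcome, as a careful person would: the job done as asked, in the order asked, and still so for the second after the job is handed in, with the robot touching nothing.
It also fails if it takes over 72 s, if anything falls off the work surface, if the arm or the gripper's body presses on something with over 40 N, if the wrist force passes 120 N, or if a joint passes its speed limit or range.

## Working session

There is one attempt and no reset: what is moved stays moved. The work goes in short steps, each a Python script; the robot and the scene stay as the last script left them, time stands still between calls to the robot, and variables do not carry over. Pictures are saved under pics/ and viewed, and the job is handed in when it is done.

```bash
ls; mkdir -p pics
cat > h.py <<'E'
import numpy as np, cv2
from cell import r, solver, sensors, optics, workorder
def shot(n,fn=None):
    p,d=optics.read_camera(n)
    if fn: cv2.imwrite('pics/'+fn,p[:,:,::-1])
    return p,d
def ray(n,rc):
    i=optics.camera_info(n);K=np.array(i['intrinsics'],float);k1=i['k1'];E=np.array(i['extrinsics'])
    u=cv2.undistortPoints(np.array([[[rc[1],rc[0]]]],float),K,np.array([k1,0,0,0.]))[0,0]
    R=E[:3,:3];t=E[:3,3]
    return -R.T@t, R.T@np.array([u[0],u[1],1.])
def atz(n,rc,z):
    c,d=ray(n,rc); return c+d*(z-c[2])/d[2]
def atd(n,rc,dep):
    c,d=ray(n,rc); return c+d*dep
def proj(n,P):
    i=optics.camera_info(n);E=np.array(i['extrinsics'])
    q,_=cv2.projectPoints(np.array(P,float).reshape(-1,1,3),cv2.Rodrigues(E[:3,:3])[0],E[:3,3],np.array(i['intrinsics'],float),np.array([i['k1'],0,0,0.]))
    return q[:,0,::-1]
E
python3 - <<'E'
from h import *
np.set_printoptions(precision=3,suppress=True)
for c in ['scene','top']:
    i=optics.camera_info(c);print(c,i['intrinsics'],i['k1'],ray(c,(192,256)))
    shot(c,c+'0.png')
    for t in ['nut_top','crank_top','stage_top','pin_tab','pin_tip','keeper_peg','tray_mid','ledge_top','channel_stop','stand','keeper','reagent_mid','jar_mid','bin_mid']:
        print(t,[(np.round(x['point'],1),round(x['p'],2)) for x in optics.pinpoint(c,t)[:2]])
print(sensors.get_obs())
E
```

```text
pics
scene [[394.614   0.    259.762]
 [  0.    394.614 190.888]
 [  0.      0.      1.   ]] -0.007793415645562165 (array([ 0.929, -0.238,  0.62 ]), array([-0.522,  0.437, -0.733]))
nut_top [(array([176.8, 244.8]), 0.64)]
crank_top [(array([167.3, 223.3]), 0.65)]
stage_top [(array([216.8, 292.9]), 0.84)]
pin_tab [(array([128.3, 309.3]), 0.75)]
pin_tip [(array([160.7, 272.5]), 0.81)]
keeper_peg [(array([137.7, 325.3]), 0.91), (array([223.8, 201.8]), 0.63)]
tray_mid [(array([246.3, 254.6]), 0.96)]
ledge_top [(array([138.5, 324.7]), 0.67), (array([216.6, 292.6]), 0.58)]
channel_stop [(array([161.1, 272.1]), 0.62)]
stand [(array([207.2, 245.8]), 0.79), (array([218.8, 291.4]), 0.72)]Traceback (most recent call last):
  File "<stdin>", line 7, in <module>
ValueError: it knows: bin_mid, channel_stop, crank_top, jar_mid, keeper_peg, ledge_top, nut_top, pin_tab, pin_tip, reagent_mid, stage_top, stand, tray_mid
```

Run:
```python
from h import *
np.set_printoptions(precision=3,suppress=True)
c='top'
i=optics.camera_info(c);print(c,i['intrinsics'],i['k1'],ray(c,(192,256)))
shot(c,c+'0.png')
for t in ['nut_top','crank_top','stage_top','pin_tab','pin_tip','keeper_peg','tray_mid','ledge_top','channel_stop','stand','reagent_mid','jar_mid','bin_mid']:
        print(t,[(np.round(x['point'],1),round(x['p'],2)) for x in optics.pinpoint(c,t)[:2]])
print(sensors.get_obs())
for n in('scene','top'):
    a=cv2.imread(f'pics/{n}0.png');cv2.imwrite(f'pics/{n}0b.png',cv2.resize(a,(800,600),interpolation=cv2.INTER_CUBIC))
```

```text
top [[388.026   0.    256.428]
 [  0.    388.026 185.004]
 [  0.      0.      1.   ]] -0.09413838473728599 (array([0.441, 0.081, 0.806]), array([ 0.189, -0.035, -0.981]))
nut_top [(array([230.3, 244.3]), 0.61)]
crank_top [(array([226., 273.]), 0.88)]
stage_top [(array([171.2, 230.6]), 0.79)]
pin_tab [(array([257.1, 146.3]), 0.71)]
pin_tip [(array([248.5, 208.7]), 0.86)]
keeper_peg [(array([224.2, 142.5]), 0.65)]
tray_mid [(array([156.7, 281.3]), 0.82)]
ledge_top []
channel_stop []
stand [(array([238.4, 247.1]), 0.63)]
reagent_mid [(array([208.5, 303.1]), 0.68)]
jar_mid [(array([170. , 128.1]), 0.81)]
bin_mid [(array([162. , 170.1]), 0.72)]
{'time_s': 1.25, 'joint_positions': array([ 65.965,   5.22 ,  70.514,  -0.   , 104.265,  -3.248]), 'qd': array([-0.13 , -0.015, -0.065, -0.064, -0.007, -0.015]), 'joint_efforts': array([  0.001, -45.846, -41.811,   0.   ,   0.001,   0.   ]), 'eef_pos': array([0.213, 0.561, 0.253]), 'tool_rot': array([[-0.935,  0.355,  0.   ],
       [ 0.355,  0.935,  0.   ],
       [-0.   ,  0.   , -1.   ]]), 'contact_force': array([-0.177,  0.492, -0.735]), 'wrist_torque': array([ 0.009, -0.008,  0.007]), 'grip_width': 0.9972552366706179}
```

View pics/scene0b.png

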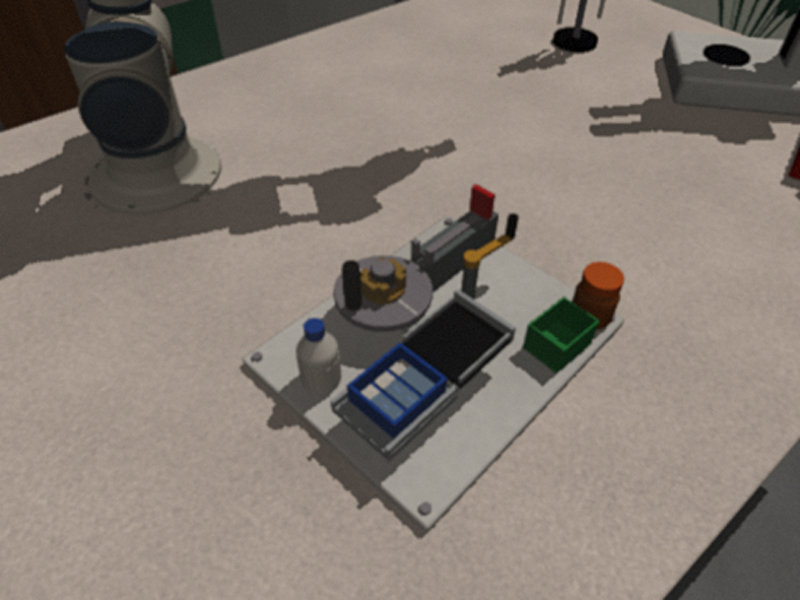

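View pics/top0b.png

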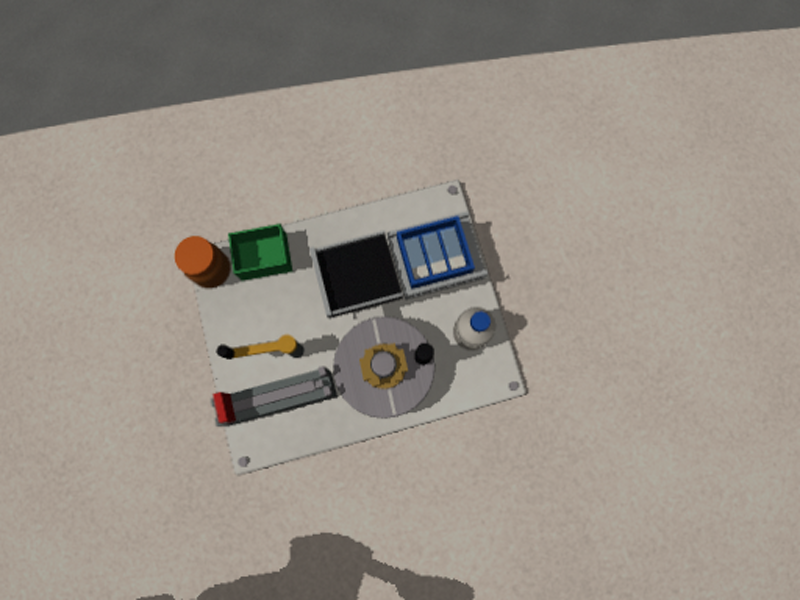

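```bash
cat >> h.py <<'E'
def fitstand(obs,x0=(0.55,0.05,0.2,0)):
    # obs: list (cam,row,col,X(mm stand))
    from scipy.optimize import least_squares
    def f(p):
        o=[]
        for c,rr,cc,X in obs:
            X=np.array(X)/1000;ct,st=np.cos(p[2]),np.sin(p[2])
            W=[p[0]+ct*X[0]-st*X[1],p[1]+st*X[0]+ct*X[1],X[2]]
            o+=list(proj(c,W)[0]-[rr,cc])
        return np.array(o)
    s=least_squares(lambda p:f(p),x0[:3],loss='soft_l1',f_scale=1.5)
    return s.x,f(s.x).reshape(-1,2)
E
python3 - <<'E'
from h import *
np.set_printoptions(precision=4,suppress=True)
C={'a':[-80,-170,15],'b':[-80,220,15],'c':[230,-170,15]}
s=1.5625
obs=[('top',473/s,236/s,C['b']),('top',393/s,525/s,C['a']),('top',181/s,460/s,C['c']),
('scene',362/s,243/s,C['a']),('scene',527/s,427/s,C['c']),
('top',362/s,383/s,[0,0,106]),
('scene',137.7,325.3,None),('top',156.7,281.3,None)]
obs=[o for o in obs if o[3] is not None]
p,e=fitstand(obs);print(p,np.degrees(p[2]));print(e)
a=cv2.imread('pics/top0.png')
cv2.imwrite('pics/topz.png',cv2.resize(a[100:310,120:345],(800,747),interpolation=cv2.INTER_CUBIC)[:600])
b=cv2.imread('pics/scene0.png')
cv2.imwrite('pics/scz.png',cv2.resize(b[110:345,150:410],(664,600),interpolation=cv2.INTER_CUBIC))
E
```

```text
[0.5072 0.0873 0.113 ] 6.475202292422998
[[ 0.9708 -1.7299]
 [-0.3227  0.9965]
 [-3.2272 -1.0393]
 [-3.4229 -2.2162]
 [ 1.1075 -0.3594]
 [-0.1291 -0.4947]]
```

View pics/topz.png

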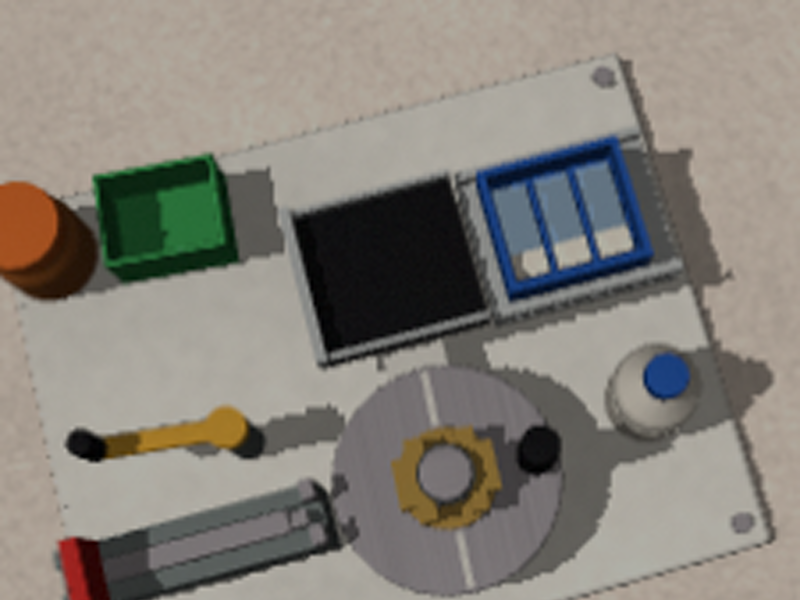

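View pics/scz.png

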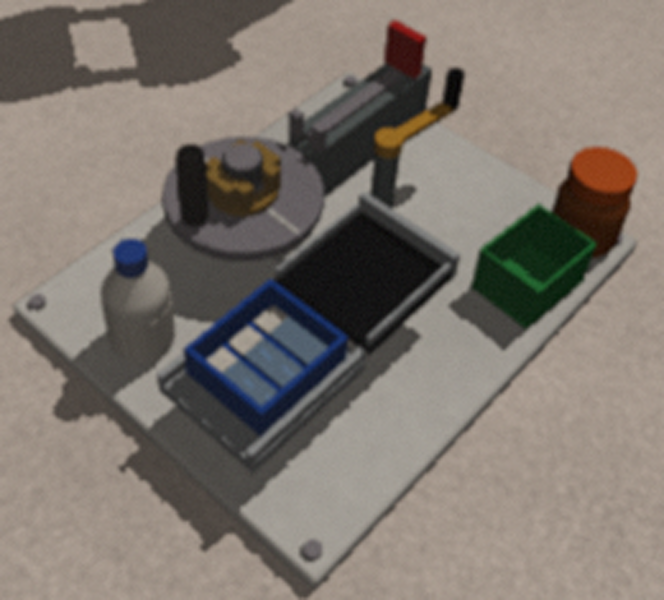

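Run:
```python
from h import *
np.set_printoptions(precision=4,suppress=True)
C={'a':[-80,-170,15],'b':[-80,220,15],'c':[230,-170,15],'d':[230,220,15]}
T=lambda x,y:('top',100+(y+.5)/3.5556-.5,120+(x+.5)/3.5556-.5)
S=lambda x,y:('scene',110+(y+.5)/2.553-.5,150+(x+.5)/2.553-.5)
obs=[T(618,57)+(C['c'],),T(775,540)+(C['a'],),('top',302.3,150.7,C['b']),T(444,472)+([0,0,106],),
S(14,312)+(C['a'],),S(308,578)+(C['c'],),S(634,243)+(C['d'],),S(242,156)+([0,0,106],)]
p,e=fitstand(obs);print(p,np.degrees(p[2]));print(e)
for n in('top','scene'):
    pi,d=shot(n)
    i=optics.camera_info(n);K=np.array(i['intrinsics'],float)
    rr,cc=np.mgrid[:384,:512]
    u=cv2.undistortPoints(np.stack([cc,rr],-1).reshape(-1,1,2).astype(float),K,np.array([i['k1'],0,0,0.]))[:,0]
    E=np.array(i['extrinsics']);dd=d.reshape(-1)
    W=(np.c_[u*dd[:,None],dd]-E[:3,3])@E[:3,:3]
    W=W[dd>0]
    h,b=np.histogram(W[:,2],bins=np.arange(-.02,.06,.002));print(h)
    near=np.linalg.norm(W[:,:2]-p[:2],axis=1)<.33
    W=W[near]
    m=(W[:,2]>.009)&(W[:,2]<.022)
    # clean: grid
    g=np.zeros((700,700),np.uint8);q=((W[m,:2]-p[:2]+.35)*1000).astype(int);g[q[:,0],q[:,1]]=1
    g=cv2.morphologyEx(g,cv2.MORPH_CLOSE,np.ones((7,7)));g=cv2.morphologyEx(g,cv2.MORPH_OPEN,np.ones((9,9)))
    n_,l,st,_=cv2.connectedComponentsWithStats(g);k=1+np.argmax(st[1:,4]);pts=np.argwhere(l==k).astype(np.float32)
    R=cv2.minAreaRect(pts);print(n,R)
    c=np.array(R[0])/1000-.35+p[:2];print('centre',c)
    ct,st=np.cos(p[2]),np.sin(p[2]);print('origin', c-[ct*.075-st*.025,st*.075+ct*.025])
    np.save(f'W_{n}.npy',W)
```

```text
[0.5063 0.0864 0.1082] 6.202164036495274
[[-2.5223  0.9752]
 [ 0.4922 -0.1522]
 [ 1.3113 -1.195 ]
 [-0.4208  0.6811]
 [-4.0461 -2.6151]
 [ 2.3612  0.9059]
 [-1.3628  2.1193]
 [-0.712  -0.506 ]]
[    0     0     0     0     0     0    60  3343 37888 74802 26250  1484
     9     9    66  1503  7026  5734  1028   133    46    37    41    43
    47    51    44    45    37    54    51    51    55    49    69    86
   117   127   266]
top ((472.16925048828125, 389.6461486816406), (203.91310119628906, 390.70941162109375), 7.125016689300537)
centre [0.6285 0.126 ]
origin [0.5566 0.0931]
[    0     1     5     1     2     4   270  5734 32567 77639 25380   702
   263   419   572   902  4963  7040   994   314   200   192   217   185
   212   215   198   212   230   224   234   249   224   251   280   291
   359   405  1153]
scene ((422.01251220703125, 382.388916015625), (310.5037841796875, 389.3687744140625), 6.418786525726318)
centre [0.5783 0.1188]
origin [0.5065 0.0858]
```

```bash
cat >> h.py <<'E'
def S2W(X,p):
    X=np.atleast_2d(np.array(X,float))/1000;ct,st=np.cos(p[2]),np.sin(p[2])
    return np.c_[p[0]+ct*X[:,0]-st*X[:,1],p[1]+st*X[:,0]+ct*X[:,1],X[:,2]]
def W2S(W,p):
    W=np.atleast_2d(W);d=W[:,:2]-np.array(p[:2]);ct,st=np.cos(p[2]),np.sin(p[2])
    return 1000*np.c_[ct*d[:,0]+st*d[:,1],-st*d[:,0]+ct*d[:,1],W[:,2]]
def overlay(n,img,p,nut,out,box,sc):
    a=cv2.resize(img[box[0]:box[1],box[2]:box[3],::-1].copy(),None,fx=sc,fy=sc,interpolation=cv2.INTER_CUBIC)
    def ln(X,col):
        q=proj(n,S2W(X,p));q=np.c_[(q[:,1]-box[2]+.5)*sc-.5,(q[:,0]-box[0]+.5)*sc-.5].round().astype(int)
        cv2.polylines(a,[q],False,col,1)
    def rect(x0,x1,y0,y1,z,col): ln([[x0,y0,z],[x1,y0,z],[x1,y1,z],[x0,y1,z],[x0,y0,z]],col)
    dz=nut*10/(2*np.pi);t=np.linspace(0,2*np.pi,40)
    rect(-80,230,-170,220,15,(255,0,255))
    rect(-17,17,68,212,74,(0,255,0))
    rect(76,164,-156,-48,60,(0,255,255))
    rect(76,164,-45,45,59+dz,(0,128,255))
    ln(np.c_[14*np.cos(t),14*np.sin(t),0*t+106],(255,0,0))
    ln(np.c_[62*np.cos(t),62*np.sin(t),0*t+57+dz],(0,0,255))
    k=np.pi+nut;ln(np.c_[48*np.cos(k)+10.5*np.cos(t),48*np.sin(k)+10.5*np.sin(t),0*t+128+dz],(255,255,0))
    cv2.imwrite('pics/'+out,a)
E
python3 - <<'E'
from h import *
np.set_printoptions(precision=4,suppress=True)
p=[.5065,.0858,np.radians(6.4)]
for n in('top','scene'):
    W=np.load(f'W_{n}.npy');X=W2S(W,p)
    m=(abs(X[:,2]-106)<5)&(np.hypot(X[:,0],X[:,1])<25);print(n,'post',m.sum(),X[m].mean(0))
    m=(X[:,2]>125)&(X[:,2]<150)&(np.hypot(X[:,0],X[:,1])<75)&(np.hypot(X[:,0],X[:,1])>30);print('crank',m.sum(),X[m].mean(0),np.percentile(X[m,2],95), (X[m].min(0)+X[m].max(0))/2)
    img,_=shot(n)
    ov=dict(top=([100,310,120,345],2.85),scene=([110,345,150,410],2.55))[n]
    overlay(n,img,p,7.9,n+'ov.png',*ov)
E
```

```text
top post 213 [  0.0076   1.0831 104.4848]
crank 114 [ -2.759  -46.3786 138.6399] 141.1412369696064 [ -2.527  -46.5015 133.7468]
scene post 149 [  1.9812  -0.3397 104.4743]
crank 131 [  1.0771 -49.3933 135.8379] 140.37747538241433 [ -1.2712 -47.8207 133.3886]
```

View pics/topov.png

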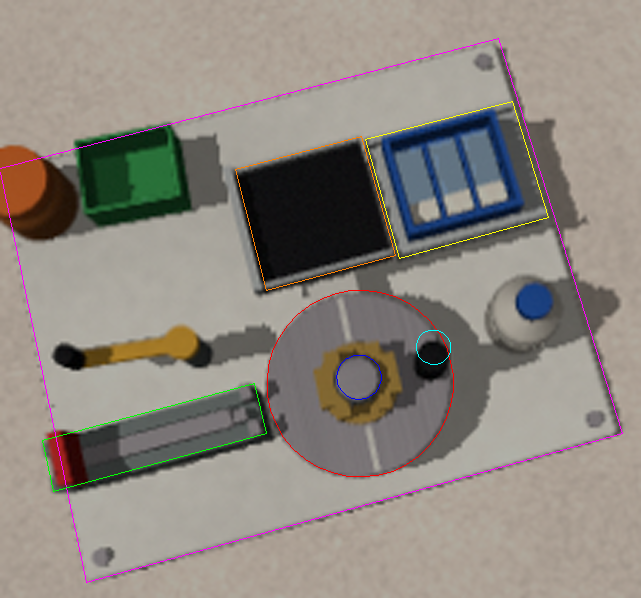

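View pics/sceneov.png

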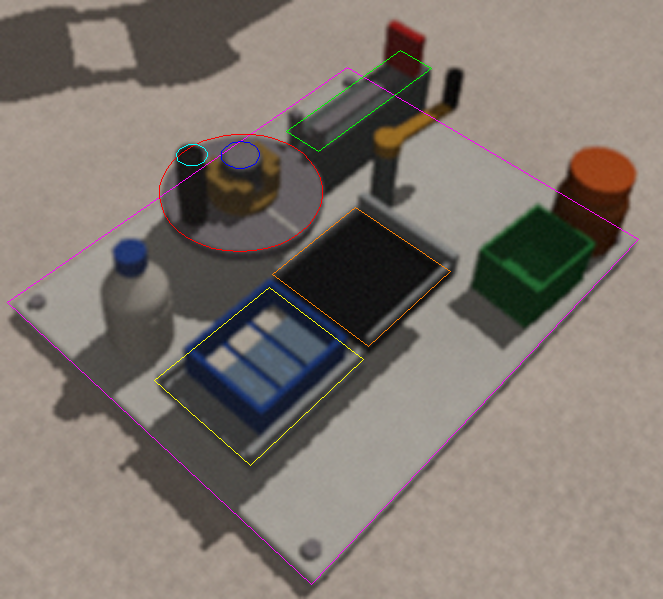

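Run:
```python
from h import *
np.set_printoptions(precision=1,suppress=True)
p=[.5065,.0858,np.radians(6.4)]
for n,rc in(('top',(226,273)),('scene',(167.3,223.3))): print('crank',W2S(atz(n,rc,.1403),p))
for n,rc in(('top',(257.1,146.3)),('scene',(128.3,309.3))): print('tab',W2S(atz(n,rc,.095),p))
for n,rc in(('top',(224.2,142.5)),('scene',(137.7,325.3))): print('peg',W2S(atz(n,rc,.118),p))
for n,rc in(('top',(156.7,281.3)),('scene',(246.3,254.6))): print('tray',W2S(atz(n,rc,.074),p))
for n,rc in(('top',(208.5,303.1)),): print('bottle',W2S(atz(n,rc,.065),p))
for n,rc in(('top',(170,128.1)),): print('jar',W2S(atz(n,rc,.052),p))
for n,rc in(('top',(162,170.1)),): print('bin',W2S(atz(n,rc,.037),p))
W=np.r_[W2S(np.load('W_top.npy'),p),W2S(np.load('W_scene.npy'),p)]
def b(l,x0,x1,y0,y1,z0,z1):
    m=(W[:,0]>x0)&(W[:,0]<x1)&(W[:,1]>y0)&(W[:,1]<y1)&(W[:,2]>z0)&(W[:,2]<z1);q=W[m]
    print(l,m.sum(),np.percentile(q,3,axis=0),np.percentile(q,97,axis=0))
b('tab',-30,30,150,230,95,130)
b('crank',-30,30,-80,-30,120,150)
b('peg',20,90,150,210,95,130)
b('bottle',-60,60,-150,-60,80,130)
b('tray',80,160,-160,-40,82,95)
# reach check
Rz=lambda a:np.array([[np.cos(a),-np.sin(a),0],[np.sin(a),np.cos(a),0],[0,0,1]])
for s in(0,np.pi):
  # tool y along stand x, z down
  R=Rz(p[2]+s)@np.array([[0,1,0],[1,0,0],[0,0,-1.]])
  for X in([-5,-48,200],[48,0,150],[-48,0,150],[0,48,150],[0,220,100],[55,175,130],[-15,105,130],[120,-175,90],[120,-60,90]):
    q=solver.solve_ik(S2W(X,p)[0],R);print(s,X,q)
```

```text
crank [[ -6.1 -48.  140.3]]
crank [[ -5.5 -44.5 140.3]]
tab [[  3.9 186.2  95. ]]
tab [[  0.5 196.9  95. ]]
peg [[ 60.2 174.4 118. ]]
peg [[ 59.1 170.9 118. ]]
tray [[ 126.4 -106.1   74. ]]
tray [[118.7 -93.4  74. ]]
bottle [[  17.7 -119.1   65. ]]
jar [[187.5 196.6  52. ]]
bin [[185.9 112.4  37. ]]
tab 331 [-16.  186.3  96. ] [ 16.5 197.  117.3]
crank 271 [-10.7 -56.5 121.6] [  7.7 -38.2 141.1]
peg 151 [ 55.2 168.9  96.8] [ 68.5 180.1 118.8]
bottle 839 [   0.9 -139.1   80.6] [  35.4 -103.9  115.3]
tray 935 [  84.2 -137.3   82.5] [155.  -57.6  88.8]
0 [-5, -48, 200] [ 0.4 -9.2 90.  -0.  99.2 -6. ]
0 [48, 0, 150] [ 5.9 -0.4 86.8 -0.  93.7 -0.5]
0 [-48, 0, 150] [  5.8 -15.6 100.6  -0.   95.1  -0.6]
0 [0, 48, 150] [11.2 -7.1 93.2 -0.  93.9  4.8]
0 [0, 220, 100] [28.9  2.  89.4 -0.  88.6 22.5]
0 [55, 175, 130] [22.9  6.3 81.8 -0.  91.8 16.5]
0 [-15, 105, 130] [17.7 -7.2 95.3 -0.  91.9 11.3]
0 [120, -175, 90] [ -9.6  14.4  76.9  -0.   88.7 -16. ]
0 [120, -60, 90] [ 0.5 12.  79.7 -0.  88.3 -5.9]
3.141592653589793 [-5, -48, 200] None
3.141592653589793 [48, 0, 150] None
3.141592653589793 [-48, 0, 150] None
3.141592653589793 [0, 48, 150] None
3.141592653589793 [0, 220, 100] None
3.141592653589793 [55, 175, 130] None
3.141592653589793 [-15, 105, 130] None
3.141592653589793 [120, -175, 90] None
3.141592653589793 [120, -60, 90] None
```

```bash
cat >> h.py <<'E'
P=[.5065,.0858,np.radians(6.4)]
Rz=lambda a:np.array([[np.cos(a),-np.sin(a),0],[np.sin(a),np.cos(a),0],[0,0,1]])
RX=Rz(P[2])@np.array([[0,1,0],[1,0,0],[0,0,-1.]])   # jaws along stand x
RY=RX@Rz(np.pi/2)
def w(x,y,z): return S2W([x,y,z],P)[0]
def crank(th,dz=-2): return w(48*np.cos(np.pi+th),48*np.sin(np.pi+th),128+th*10/(2*np.pi)+dz)
def st():
    o=sensors.get_obs();print('t',round(o['time_s'],2),'S',W2S(o['eef_pos'],P)[0].round(1),'F',o['contact_force'].round(1),'g',round(o['grip_width'],3));return o
E
python3 - <<'E'
from h import *
th=7.75
r.reach(w(-5,-48,200),RX);r.grip(0.6,25)
q=crank(th);r.move_l(q,RX,vel=.15);st()
r.grip(0.0,25);st()
t0=th
for k in range(3):
    th-=np.radians(15);r.move_l(crank(th),RX,vel=.1);st()
shot('top','c1.png')
E
```

```text
t 4.6 S [ -4.9 -47.8 138.7] F [ 0.4 -0.4  0.7] g 0.601
t 4.97 S [ -4.2 -47.8 140.1] F [-0.   0.   5.9] g 0.229
t 5.25 S [-17.1 -44.8 139.6] F [-2.8 -0.9  7.2] g 0.235
t 5.53 S [-28.2 -38.7 139.2] F [-1.8 -0.8  8.1] g 0.227
t 5.8 S [-37.3 -30.  138.8] F [-2.8 -0.3  7.2] g 0.231
```

View pics/c1.png

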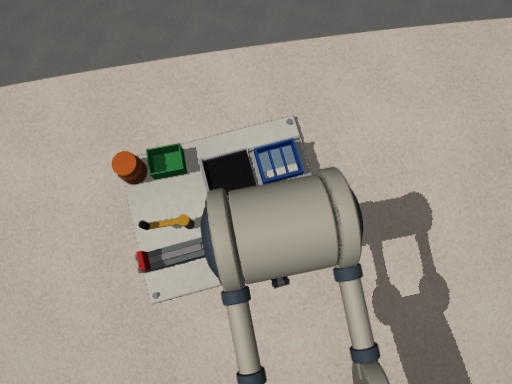

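Run:
```python
from h import *
th=7.75-np.radians(45)
n=int(np.ceil(th/np.radians(15)));
for k,t in enumerate(np.linspace(th,0,n+1)[1:]):
    r.move_l(crank(t,-1),RX,vel=.1)
    if k%4==3 or t==0: st()
r.grip(0.45);st();r.move_l(w(-48,0,180),RX);r.reach(w(-120,150,220),RX);st()
img,_=shot('top','c2.png');shot('scene','c2s.png')
overlay('top',img,P,0,'c2ov.png',[100,310,120,345],2.85)
i2,_=shot('scene');overlay('scene',i2,P,0,'c2sov.png',[110,345,150,410],2.55)
```

```text
t 6.95 S [-44.6  17.1 137.1] F [-1.1  4.1  5.5] g 0.227
t 8.05 S [ -7.7  47.2 135.5] F [1.6 2.1 4.6] g 0.226
t 9.15 S [ 37.   30.6 133.8] F [ 1.2 -1.6  4.9] g 0.231
t 10.25 S [ 45.6 -15.7 132.2] F [-1.9 -0.4  6.7] g 0.227
t 11.35 S [ 10.9 -46.9 130.6] F [-3.   1.3  7.1] g 0.231
t 12.45 S [-34.3 -33.5 128.9] F [-1.9  1.4  6.3] g 0.231
t 13.28 S [-47.8   0.3 127.7] F [-1.6  1.5  7.3] g 0.229
t 13.6 S [-48.3  -0.3 126.2] F [-0.1 -0.1  0.2] g 0.447
t 14.82 S [-120.   149.5  218.8] F [-0.1 -0.3 -0.4] g 0.448
```

View pics/c2ov.png

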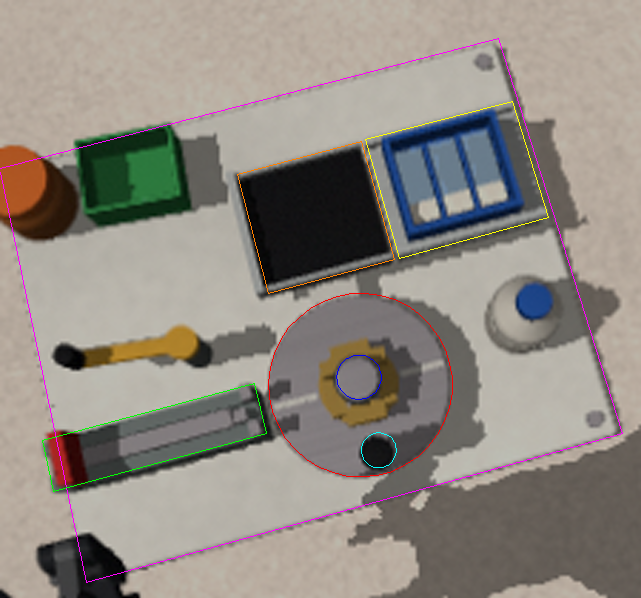

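View pics/c2sov.png

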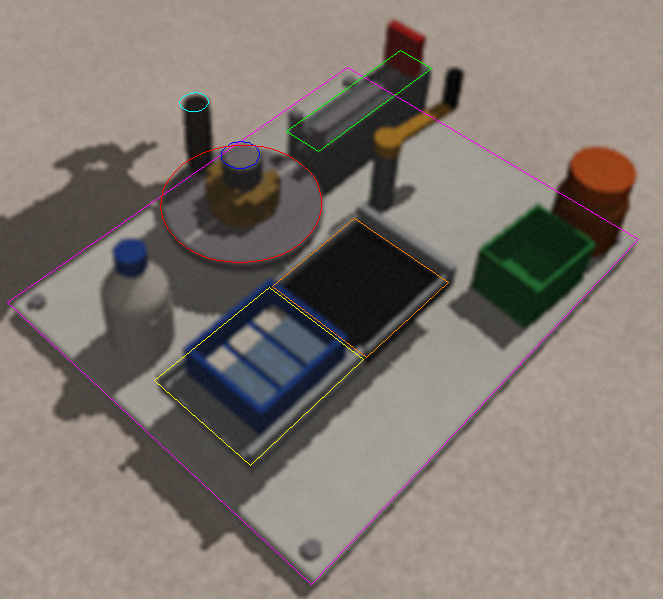

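```bash
python3 - <<'E'
from h import *
np.set_printoptions(precision=1,suppress=True)
for n in('top','scene'):
    _,d=shot(n);i=optics.camera_info(n);rr,cc=np.mgrid[:384,:512]
    u=cv2.undistortPoints(np.stack([cc,rr],-1).reshape(-1,1,2).astype(float),np.array(i['intrinsics']),np.array([i['k1'],0,0,0.]))[:,0]
    E=np.array(i['extrinsics']);dd=d.reshape(-1);X=W2S((np.c_[u*dd[:,None],dd]-E[:3,3])@E[:3,:3],P)
    m=(dd>0)&(X[:,2]>110)&(X[:,2]<135)&(abs(X[:,0]+48)<20)&(abs(X[:,1])<20);print(n,X[m].mean(0),np.percentile(X[m],3,axis=0),np.percentile(X[m],97,axis=0))
r.reach(w(0,230,160),RX);r.grip(0.0)
r.move_l(w(0,230,104),RX,vel=.15);st()
for y,v in((205,.1),(190,.08),(150,.1),(110,.1),(102,.05)):
    r.move_l(w(0,y,104),RX,vel=v);st()
shot('top','p1.png');shot('scene','p1s.png')
E
python3 -c "
import cv2,numpy as np
a=cv2.imread('pics/p1.png');b=cv2.imread('pics/p1s.png')
cv2.imwrite('pics/p1z.png',np.hstack([cv2.resize(a[180:310,120:320],(400,260)),cv2.resize(b[90:220,200:400],(400,260))]))"
```

```text
top [-48.3   1.6 126.4] [-56.5  -7.2 123.5] [-40.1  10.6 128.8]
scene [-44.4  -1.3 121.9] [-53.8  -8.5 111.2] [-38.    9.2 128.4]
t 16.71 S [ -0.  230.  104.1] F [-0.3  1.6  0.7] g 0.001
t 17.11 S [  0.5 204.4 104.9] F [-0.3  0.2  0.2] g 0.0
t 17.44 S [  0.  189.5 104. ] F [ 0.9 -0.7  0.2] g -0.001
t 17.99 S [  0.1 149.8 104.1] F [ 0.3  0.3 -0.3] g 0.003
t 18.54 S [  0.  109.9 104. ] F [ 0.2 -0.4 -0. ] g -0.003
t 18.85 S [ -0.  101.9 104. ] F [-0.1  0.2 -0.7] g 0.001
```

View pics/p1z.png

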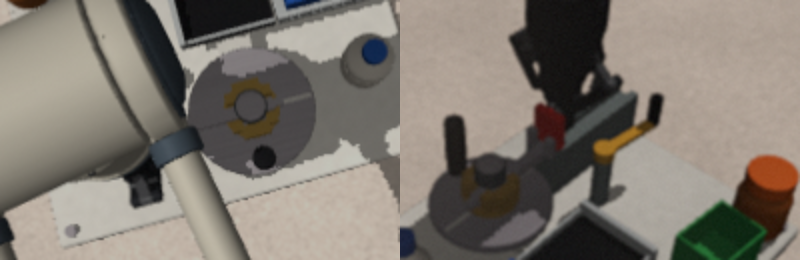

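Run:
```python
from h import *
for y in np.arange(100,88,-1.):
    r.move_l(w(0,y,104),RX,vel=.04);o=st()
    if np.dot(o['contact_force'],[-np.sin(P[2]),np.cos(P[2]),0])>8: break
shot('scene','p2s.png')
for y in (55,75,80,85): print(y,proj('scene',w(0,y,95)))
b=cv2.imread('pics/p2s.png');cv2.imwrite('pics/p2z.png',cv2.resize(b[90:220,200:400],(800,520)))
```

```text
t 19.2 S [ -0. 100. 104.] F [ 0.5 -0.7 -0.8] g 0.002
t 19.45 S [ -0.  99. 104.] F [-0.4  0.2 -0.6] g -0.004
t 19.7 S [  0.   97.9 104. ] F [-0.1 -0.4 -0.1] g 0.003
t 19.95 S [ -0.   97.8 104. ] F [-0.1  4.8 -1. ] g -0.001
t 20.2 S [ -0.   97.6 104. ] F [-0.9  8.  -1.2] g -0.001
t 20.45 S [-1.00e-01  9.75e+01  1.04e+02] F [-1.  11.9 -1.6] g -0.001
55 [[160.34872942 263.78877927]]
75 [[155.46245486 270.67634835]]
80 [[154.26038327 272.37080078]]
85 [[153.06596474 274.05448209]]
```

View pics/p2z.png

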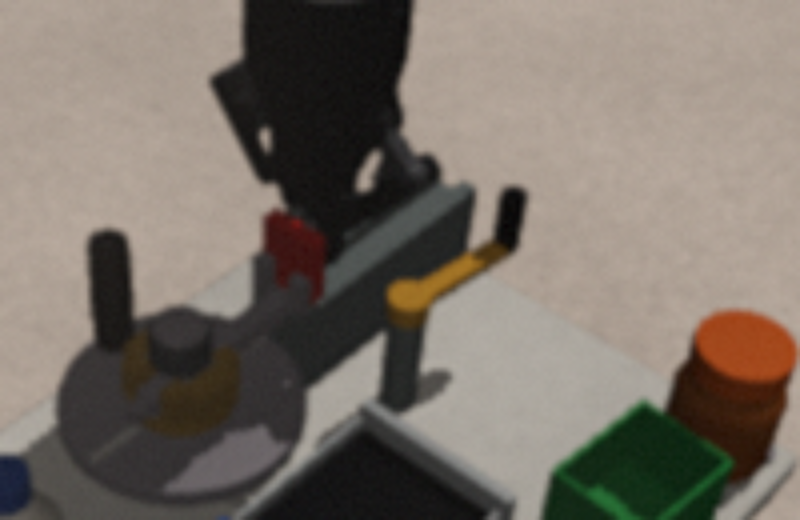

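Run:
```python
from h import *
r.move_l(w(0,93,104),RX,vel=.04);st()
r.move_l(w(0,97,104),RX,vel=.05);st()
r.move_l(w(0,125,110),RX,vel=.15)
r.move_l(w(0,150,170),RX,vel=.2)
r.reach(w(61,174.5,170),RX);r.grip(0.45,20)
st();np.set_printoptions(precision=1,suppress=True)
for n in('top','scene'):
    im,d=shot(n,f'p3{n}.png');i=optics.camera_info(n);rr,cc=np.mgrid[:384,:512]
    u=cv2.undistortPoints(np.stack([cc,rr],-1).reshape(-1,1,2).astype(float),np.array(i['intrinsics']),np.array([i['k1'],0,0,0.]))[:,0]
    E=np.array(i['extrinsics']);dd=d.reshape(-1);X=W2S((np.c_[u*dd[:,None],dd]-E[:3,3])@E[:3,:3],P)
    red=(im[:,:,0]>2.*im[:,:,1]).reshape(-1)&(im[:,:,0].reshape(-1)>50)
    m=(dd>0)&red&(abs(X[:,0])<25)&(X[:,1]>50)&(X[:,1]<130)&(X[:,2]>80);q=X[m];print(n,m.sum(),np.percentile(q,[2,50,98],axis=0) if m.sum() else '')
    print([(np.array(x['point']),x['p'],W2S(atz(n,x['point'],.095),P)) for x in optics.pinpoint(n,'pin_tab')[:1]],[W2S(atz(n,x['point'],.118),P) for x in optics.pinpoint(n,'keeper_peg')[:1]])
b=cv2.imread('pics/p3scene.png');a=cv2.imread('pics/p3top.png');cv2.imwrite('pics/p3z.png',np.hstack([cv2.resize(b[110:210,210:340],(400,308),interpolation=2),cv2.resize(a[190:290,180:310],(400,308),interpolation=2)]))
```

```text
t 20.75 S [-1.000e-01  9.740e+01  1.041e+02] F [ 0.1 18.8 -2. ] g -0.002
t 21.0 S [-1.000e-01  9.770e+01  1.041e+02] F [-1.9  5.7 -0.2] g -0.002
t 22.63 S [ 60.8 174.4 170.4] F [-0.2  0.1 -0.3] g 0.451
top 127 [[-17.   76.   88.3]
 [ -1.9  79.7 115.6]
 [ 14.5  85.2 118. ]]
[(array([239.9, 202.8]), 0.8, array([[ 7.3, 79. , 95. ]]))] [array([[ 56. , 178.6, 118. ]])]
scene 178 [[-12.2  74.7  83.5]
 [  4.9  76.8 106.8]
 [ 17.2  83.8 117.8]]
[(array([153.6, 274.1]), 0.66, array([[ 1.1, 83.9, 95. ]]))] [array([[ 60.1, 164.9, 118. ]])]
```

View pics/p3z.png

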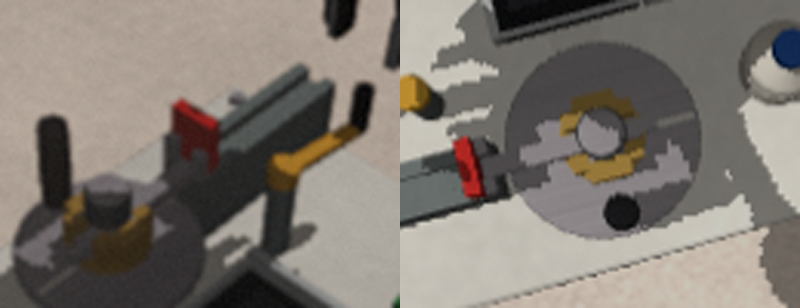

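Run:
```python
from h import *
K=lambda k:w(55-70*np.cos(k),105+70*np.sin(k),117)
k0=1.66
r.move_l(K(k0),RX,vel=.15);st();r.grip(0.0,20);st()
ks=np.linspace(k0,-0.02,12)[1:]
for k in ks:
    r.move_l(K(k),RX,vel=.1);o=st()
r.grip(0.35);st()
x,y,z=W2S(K(-.02),P)[0]
r.move_l(w(x,y,175),RX,vel=.2)
r.reach(w(120,-168,170),RX);r.grip(0.0);st()
np.set_printoptions(precision=1,suppress=True)
for n in('top','scene'):
    im,d=shot(n,f'k3{n}.png')
b=cv2.imread('pics/k3scene.png');a=cv2.imread('pics/k3top.png');cv2.imwrite('pics/k3z.png',np.hstack([cv2.resize(b[110:230,210:340],(400,369),interpolation=2),cv2.resize(a[170:290,180:310],(400,369),interpolation=2)]))
```

```text
t 23.43 S [ 61.1 174.7 117. ] F [-0.3 -0.9  0.4] g 0.45
t 23.77 S [ 62.  175.  118.9] F [ 1.  -0.2  3.9] g 0.155
t 24.02 S [ 51.1 175.3 118.7] F [0.4 1.4 6.5] g 0.155
t 24.28 S [ 40.6 173.7 118.6] F [0.6 0.9 6.6] g 0.154
t 24.54 S [ 30.2 170.7 118.5] F [0.1 0.5 6.1] g 0.155
t 24.8 S [ 20.5 165.9 118.4] F [0.1 0.9 6.6] g 0.153
t 25.06 S [ 11.8 159.7 118.3] F [ 0.2 -0.   6.1] g 0.151
t 25.32 S [  3.8 152.  118.2] F [-0.  -1.1  6.6] g 0.154
t 25.57 S [ -2.6 143.8 118.1] F [1.5 0.2 6.2] g 0.153
t 25.83 S [ -8.  134.2 118.1] F [ 0.7 -0.3  6.3] g 0.154
t 26.09 S [-11.6 124.6 118.1] F [0.3 0.1 6.2] g 0.153
t 26.35 S [-14. 114. 118.] F [-0.3  0.4  5.9] g 0.153
t 26.61 S [-15.  103.3 117.9] F [-1.6 -0.5  6.9] g 0.152
t 26.92 S [-15.4 103.5 116.2] F [ 0.3  0.2 -0.1] g 0.344
t 28.91 S [ 120.  -167.3  170.3] F [ 0.3 -0.4  0.4] g 0.003
```

View pics/k3z.png

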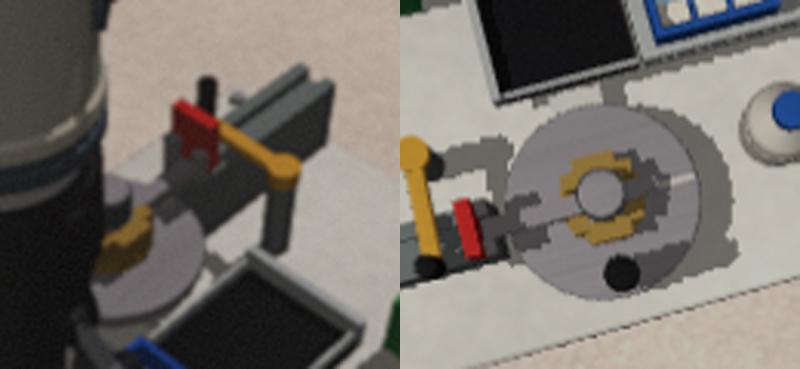

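Run:
```python
from h import *
np.set_printoptions(precision=2,suppress=True)
for n in('top','scene'):
    im,d=shot(n);i=optics.camera_info(n);rr,cc=np.mgrid[:384,:512]
    u=cv2.undistortPoints(np.stack([cc,rr],-1).reshape(-1,1,2).astype(float),np.array(i['intrinsics']),np.array([i['k1'],0,0,0.]))[:,0]
    E=np.array(i['extrinsics']);dd=d.reshape(-1);X=W2S((np.c_[u*dd[:,None],dd]-E[:3,3])@E[:3,:3],P)
    f=im.astype(float);yel=((f[:,:,0]>1.8*f[:,:,2])&(f[:,:,1]>1.4*f[:,:,2])&(f[:,:,0]>60)).reshape(-1)
    m=(dd>0)&yel&(abs(X[:,0]-20)<60)&(X[:,1]>85)&(X[:,1]<130)&(X[:,2]>76);q=X[m];
    a=q[(q[:,0]<44)];print(n,len(q),len(a),np.polyfit(a[:,0],a[:,1],1),a[:,2].mean(), q.min(0),q.max(0))
    m=(dd>0)&(X[:,2]>98)&(X[:,2]<122)&(abs(X[:,0]+15)<18)&(abs(X[:,1]-105)<17);q=X[m];print('peg',len(q),q.mean(0),q.min(0),q.max(0))
    a=cv2.resize(im[190:290,150:310,::-1] if n=='top' else im[110:210,210:370,::-1],(800,500),interpolation=2)
    for k in(0,.1):
        o=(190,150) if n=='top' else(110,210)
        z=proj(n,S2W([[55,105,88],[55-70*np.cos(k),105+70*np.sin(k),88],[55-70*np.cos(k),105+70*np.sin(k),118]],P))
        cv2.polylines(a,[np.c_[(z[:,1]-o[1])*5,(z[:,0]-o[0])*5].astype(int)],False,(0,0,255) if k else(0,255,0))
    cv2.imwrite(f'pics/k4{n}.png',a)
```

```text
top 289 180 [ -0.03 107.64] 86.98103790911694 [-11.2   96.16  79.2 ] [ 64.21 115.89 115.39]
peg 62 [-16.03 108.42 114.53] [-22.31 102.33  98.27] [ -9.47 115.58 119.02]
scene 224 113 [ -0.07 107.27] 86.22863947786453 [-4.38 94.3  76.71] [ 66.62 116.97  90.61]
peg 66 [-12.63 106.06 110.88] [-21.76 101.32  98.47] [ -6.85 113.92 118.46]
```

View pics/k4top.png

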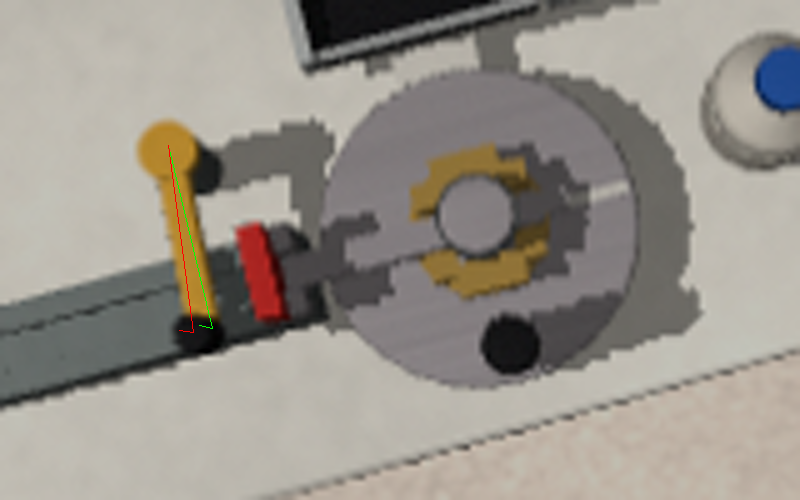

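View pics/k4scene.png

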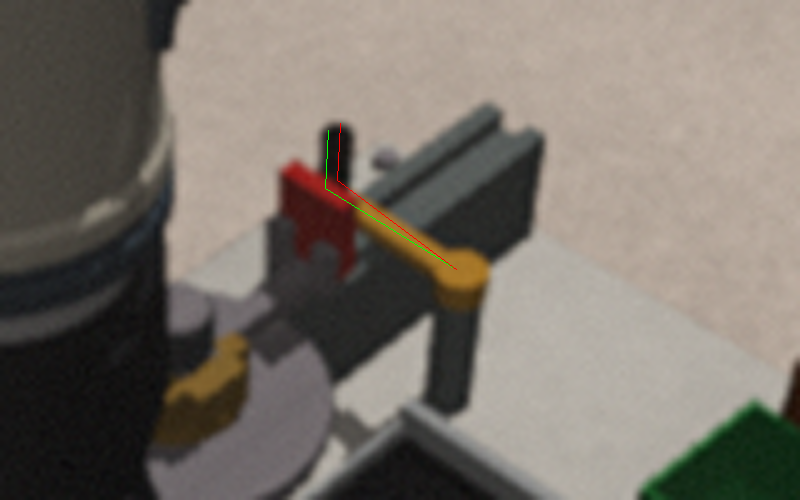

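Run:
```python
from h import *
r.reach(w(-15,134,170),RX);r.grip(0.0)
r.move_l(w(-15,134,117),RX,vel=.2)
r.move_l(w(-15,127,117),RX,vel=.05);st()
n=[-np.sin(P[2]),np.cos(P[2]),0]
for y in np.arange(125.5,114,-1.):
    r.move_l(w(-15,y,117),RX,vel=.04);o=st()
    if np.dot(o['contact_force'],n)>5: break
r.move_l(w(-15,y+12,117),RX,vel=.1)
r.move_l(w(-15,y+12,175),RX,vel=.25)
r.reach(w(120,-168,170),RX);st()
for n in('top','scene'):
    im,d=shot(n)
    a=cv2.resize(im[190:290,150:310,::-1] if n=='top' else im[110:210,210:370,::-1],(800,500),interpolation=2)
    for k in(0,.1):
        o=(190,150) if n=='top' else(110,210)
        z=proj(n,S2W([[55,105,88],[55-70*np.cos(k),105+70*np.sin(k),88],[55-70*np.cos(k),105+70*np.sin(k),118]],P))
        cv2.polylines(a,[np.c_[(z[:,1]-o[1])*5,(z[:,0]-o[0])*5].astype(int)],False,(0,0,255) if k else(0,255,0))
    cv2.imwrite(f'pics/k5{n}.png',a)
```

```text
t 31.28 S [-14.3 126.7 118.5] F [-0.9  0.3 -0.1] g 0.002
t 31.53 S [-14.9 125.5 117.3] F [ 0.1 -0.9  0.4] g -0.001
t 31.78 S [-15.  124.5 117. ] F [-0.  -0.   0.3] g -0.004
t 32.03 S [-15.  123.5 116.9] F [0.2 0.1 0.5] g 0.003
t 32.28 S [-15.1 123.1 117. ] F [-0.4  4.5  0.2] g -0.002
t 32.53 S [-15.1 122.9 117. ] F [-1.4  8.3 -0.4] g 0.005
t 34.43 S [ 119.9 -166.7  169.8] F [-0.7 -1.   0.5] g 0.003
```

View pics/k5top.png

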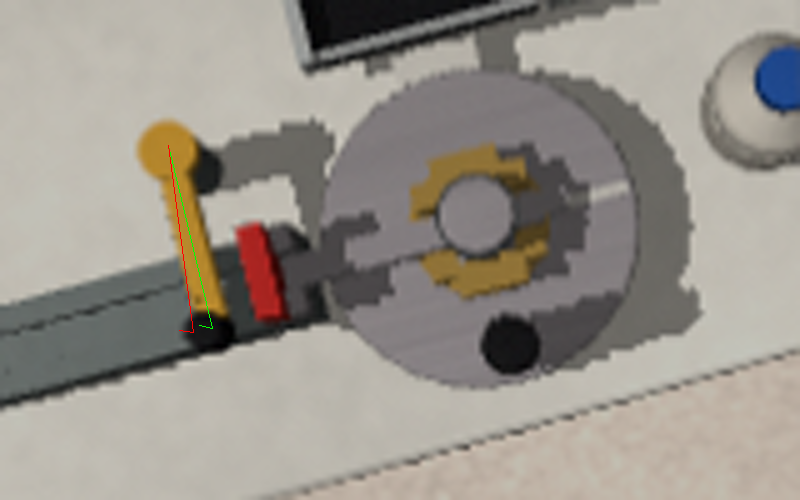

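View pics/k5scene.png

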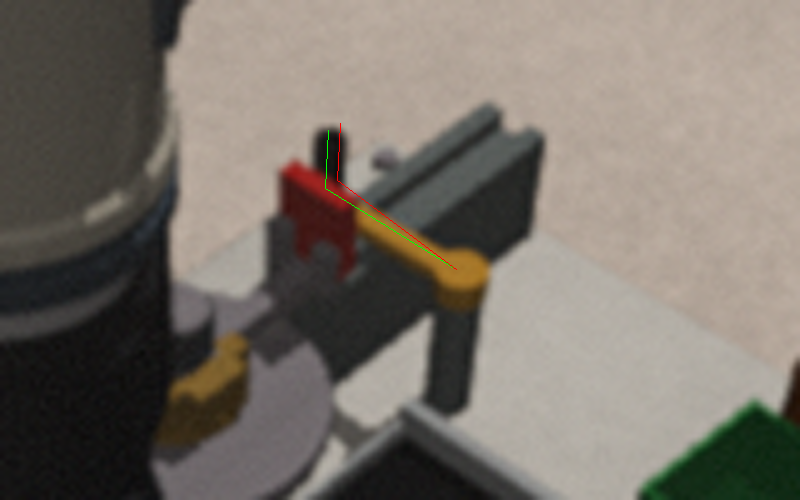

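Run:
```python
from h import *
n=[-np.sin(P[2]),np.cos(P[2]),0]
r.move_l(w(120,-165,89),RX,vel=.2);st()
for y,v in((-145,.06),(-120,.07),(-90,.07),(-60,.07),(-52,.05)):
    r.move_l(w(120,y,89),RX,vel=v);o=st()
    if np.dot(o['contact_force'],n)<-8: print('STOP');break
else:
  for y in np.arange(-50,-38,1.):
    r.move_l(w(120,y,89),RX,vel=.04);o=st()
    if np.dot(o['contact_force'],n)<-5: break
shot('scene','t1.png')
b=cv2.imread('pics/t1.png');cv2.imwrite('pics/t1z.png',cv2.resize(b[110:345,150:410],(664,600),interpolation=2))
```

```text
t 35.09 S [ 120.2 -164.5   89.8] F [0.1 0.2 1.6] g 0.0
t 35.58 S [ 120.2 -144.5   89.5] F [ 0.4 -1.3 -0.2] g -0.002
t 36.08 S [ 120.  -119.3   88.9] F [ 0.2 -0.2 -0.4] g 0.002
t 36.66 S [120.  -89.4  89. ] F [ 0.   0.4 -0.3] g -0.001
t 37.23 S [120.  -59.5  89.1] F [ 0.7 -1.   0.2] g -0.001
t 37.54 S [120.  -51.7  89.1] F [ 0.2 -0.9  0.6] g 0.001
t 37.79 S [120.  -50.   88.9] F [ 0.3 -0.8 -0.9] g -0.0
t 38.04 S [120.  -49.1  89. ] F [ 0.5 -0.1  0.8] g 0.001
t 38.29 S [120. -48.  89.] F [-1.1 -0.4  0. ] g -0.004
t 38.54 S [120.  -46.9  89. ] F [-0.9 -0.7 -0.5] g -0.002
t 38.79 S [120.  -45.9  89. ] F [ 0.4 -0.8  0.4] g 0.001
t 39.04 S [120.  -44.9  89. ] F [0.2 0.1 0.6] g 0.002
t 39.29 S [120.1 -44.1  89. ] F [ 0.1 -1.7 -1.1] g 0.002
t 39.54 S [120.1 -44.   89.1] F [ 1.  -4.4  0.3] g 0.003
t 39.79 S [120.1 -43.9  89.2] F [ 1.4 -7.6 -0.4] g 0.005
```

View pics/t1z.png

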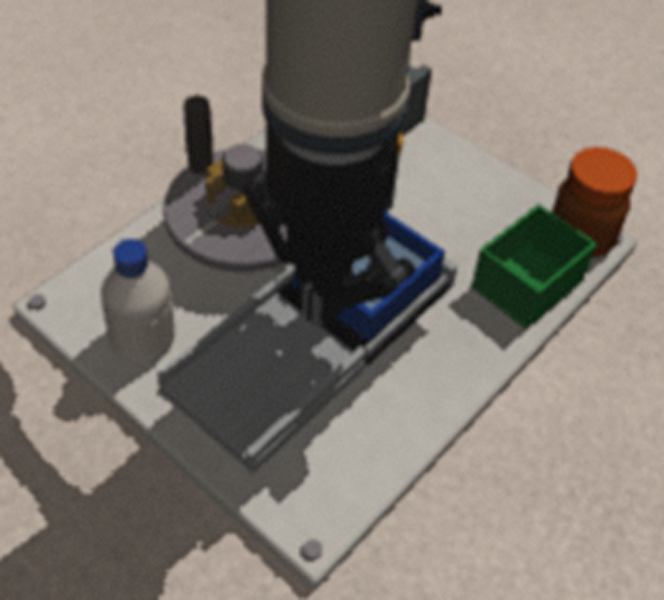

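Run:
```python
from h import *
np.set_printoptions(precision=1,suppress=True)
r.move_l(w(120,-70,89),RX,vel=.1);r.move_l(w(120,-90,200),RX,vel=.25);r.reach(w(-130,100,250),RX);st()
for n in('top','scene'):
    im,d=shot(n);i=optics.camera_info(n);rr,cc=np.mgrid[:384,:512]
    u=cv2.undistortPoints(np.stack([cc,rr],-1).reshape(-1,1,2).astype(float),np.array(i['intrinsics']),np.array([i['k1'],0,0,0.]))[:,0]
    E=np.array(i['extrinsics']);dd=d.reshape(-1);X=W2S((np.c_[u*dd[:,None],dd]-E[:3,3])@E[:3,:3],P)
    f=im.astype(float);bl=((f[:,:,2]>1.7*f[:,:,0])&(f[:,:,2]>50)).reshape(-1)
    m=(dd>0)&bl&(abs(X[:,0]-120)<50)&(abs(X[:,1])<60)&(X[:,2]>80);q=X[m];print(n,len(q),np.percentile(q,[2,50,98],axis=0))
    overlay(n,im,P,0,f'f{n}.png',*dict(top=([100,310,120,345],2.85),scene=([110,345,150,410],2.55))[n])
```

```text
t 42.08 S [-129.6   99.8  249.4] F [-0.3 -0.3  0.2] g 0.0
top 331 [[ 83.9 -32.9  82.2]
 [118.2   6.2  85.3]
 [153.4  46.1  88. ]]
scene 388 [[ 87.  -34.   81.3]
 [127.6  -1.4  85.7]
 [155.3  44.9  88. ]]
```

View pics/ftop.png

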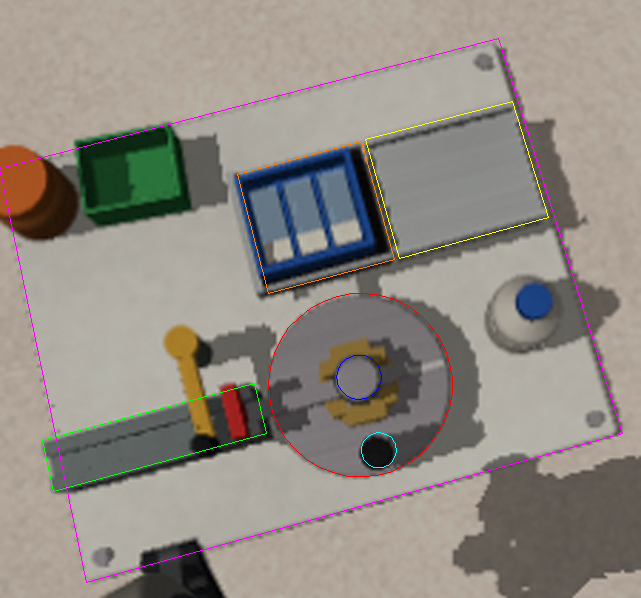

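View pics/fscene.png

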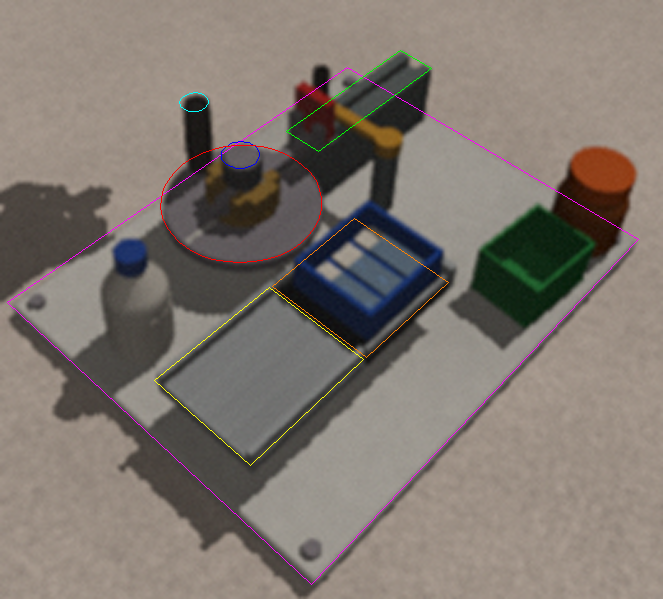

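```bash
python3 -c "
from h import *
st();print(workorder.hand_in());st()"
```

```text
t 42.18 S [-129.4   99.6  249.5] F [0.2 0.3 0.2] g 0.001
the job is handed in; nothing more can be done
None
the job is handed in; nothing more can be done
```

The job is done and handed in at 42.2 s of the 72 s allowed, in the order asked. No verdict was reported.

- **Nut:** I gripped the crank and wound it about 1.23 turns clockwise. It now points to the near edge, and the white marks line up with the channel. The crank top measured at z ≈ 128 to 129, so the stage is level.
- **Pin:** I pushed it until it stopped, with up to 19 N. The red tab measured at y ≈ 75 to 85, which is home against the stop posts.
- **Keeper:** After my first swing it was still about 0.05 rad open. I pushed the peg again until it hit its stop at 8 N, and the pictures then showed it shut.
- **Tray:** I slid it flat along the ledge until it met the end stop at 8 N. It measured at y ≈ -34 to 45 with its top at z ≈ 88, so it lies flat on the stage.
- **Bystanders:** The bottle, jar and bin look unmoved in the final pictures.

**Disagreement:** My pin and keeper pushes stopped about 1.5 to 2 mm in y before the positions I had calculated. The tray went on 1 to 2 mm further than calculated. That is within the calibration error, and the pictures show all three seated.

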